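# Line up the slotted locking disc and push the locking bar home

## Task

On the clamp fixture that holds the copper sheets, push the stud of the slotted locking disc round until the disc's slot lines up with the locking bar, then push the bar by its upright tab through the slot until it is fully home, with the tab up against the bridge. Only push with the fingertips: do not lift the bar out of its groove, and leave the roller, the jar and the weight where they are.

Things in the scene. Friction and masses are not known exactly. Their poses are not given: they have to be found in the camera images.
- fixture: Fixed clamp fixture: dark steel plate 590 x 160 x 12 mm on the bench. Origin on the bench under the disc's axis, z up, x along the groove in the direction the bar is pushed; plate x -270 to 320, y -80 to 80 mm. An open groove 19 mm wide runs along y = 0 at x -270 to -45 between rails 12 mm wide, tops 24 mm above the bench. Beyond x 78, copper sheets in a metal frame, top 30 mm above the bench.
- disc (a joint): Turn of the slotted disc about its upright axis, rad, anticlockwise from above. At 0 and at 3.14 the slot is in line with the bar (either will do). Range -0.6 to 3.74; starts at 0.6 to 2.54, blocking the bar. Stud on the fixture's -y side at 0, +x at 1.57, +y at 3.14. No spring or detent: friction of about 3 N at the stud, stays where left. Within 0.1 rad the tapered nose takes up the rest.
- disc_center (a point): Centre of the disc's top face, on its axis, 30 mm above the bench. The steel disc is 72 mm across and 17 mm high, with an open slot 20 mm wide right across it (flared at both mouths); this point's x axis lies along the slot and turns with the disc, its z is up.
- stud_top (a point): Centre of the top of the stud, an upright round steel pin 12 mm in diameter that rises 38 mm above the disc's top face (top 68 mm above the bench), 26 mm from the disc's axis, at right angles to the slot (the disc's -y side). Push it sideways to turn the disc.
- bridge (a point): Middle of the rear face of the steel bridge over the groove, at x -75, 33 mm above the bench; axes as the fixture's. The bridge is 55 mm wide, 20 mm long, its top 37 mm and its underside 29 mm above the bench. The bar passes under it; the bar's tab stops against this face.
- keeper (a point): Middle of the entry of the keeper, a fixed tunnel at x 48 to 78 mm, 20 mm wide inside, 36 mm outside, top 36 mm above the bench, with a funnel mouth from x 40 mm; axes as the fixture's. The bar's nose ends inside it.
- bar: Loose steel locking bar, 162 x 16 x 14 mm, about 0.3 kg, lying in the groove, its underside 12 mm above the bench. Origin on its underside below the front face of its tab; x towards the nose, z up. Upright tab: x -10 to 0, 28 mm wide, top 67 mm above the bench; the bar runs 2 mm on behind it. Nose at x 150, tapered over 15 mm to 8 mm wide. Home: origin at x -75 mm in the fixture's frame.
- tab_back (a point): Middle of the tab's rear face, 45 mm above the bar's underside (57 mm above the bench): where to push, along the bar's x. Axes as the bar's.
- bar_nose (a point): Tip of the bar's tapered nose, 150 mm ahead of the bar's origin and 7 mm above its underside.
- roller: Bystander: loose hand roller lying on the bench beside the fixture, blue sleeve 150 mm long and 30 mm thick, black handle to its -x, 160 mm long in all; origin under the sleeve's middle.
- jar: Bystander: loose closed jar, 52 mm across, 65 mm high; origin at the centre of its underside.
- weight: Bystander: loose round steel weight with a knob, 52 mm across, 54 mm high in all; origin at the centre of its underside.
There are look-alikes about, which are no part of the job. Several things have the shape of the bar; the one meant has the colours described above.

How it is judged:
By the outcome, as a careful person would: the job done as asked, in the order asked, and still so for the second after the job is handed in, with the robot touching nothing.
It also fails if it takes over 58 s, if anything falls off the work surface, if the arm or the gripper's body presses on something with over 40 N, if the wrist force passes 120 N, or if a joint passes its speed limit or range.

## Robot

A 6-joint arm with a two-finger parallel gripper is mounted at the origin on the work surface. World frame = base frame: x ahead of the robot, y to its left, z up, the work surface at z = 0. Lengths are in m, angles in degrees, forces in N, time in s.
With the tool pointing down it reaches from about 0.25 to 0.725 m from the base axis. Payload 9.7 kg.
Tool frame: the origin (TCP) lies at the very end of the fingers, on their centre line; the grasp point (between the pads) lies 19 mm behind it; z points along the fingers, y is the line along which they close (so a half turn about z gives the same grasp; the last joint's range is limited). The gripper opens to 85 mm and grips with 20 to 120 N. Pads are 22 mm wide; open, the fingers measure 114 mm over their backs; the gripper's body (76 mm by 85 mm) begins 54 mm behind the grasp point. The pads swing forward as they close: fully open they stand 13 mm farther back than shut.
Start: joints at [0, 4.979, 10.078, 95.1, 0, 90], TCP at [0.55, -0, 0.231] pointing down, gripper open.
Joint ranges: [-179.16, 179.16], [-48.56, 103.87], [-65.8, 70.77], [-126.05, 130.52], [-82.76, 87.17], [-180, 180]. Speed limits (degrees/s): [127.2, 127.2, 147.25, 180, 180, 180].

## Interface

Orientations are given as [roll, pitch, yaw] about the fixed x, y, z axes, in that order (R = Rz(yaw) Ry(pitch) Rx(roll)).
In Python, from workcell import telemetry, optics, workorder gives the robot as it stands.
- The arm moves only by the shell command python3 -m handwheel 'ROWS' [FORCE]. ROWS is JSON, a list of rows, each an object of numbers: "tx", "ty", "tz": the shift along the tool's x, y, z in m; "ax", "ay", "az": the turn, a rotation vector about the tool's x, y, z in degrees; "jaw": the gripper command: -1 is shut, 1 is fully open, values between are in proportion. A call has exactly 10 rows; each row shifts and turns the commanded pose from where the row before left it, along the tool's axes as they then stand; what a row does not reach is not made up. A row lasts 1/8 s, in which the tool goes at most 62.5 mm and 10.7 degrees, less where a joint would pass 70% of its speed; a pose out of reach is approached as far as the arm can. A call is refused whole if a number of a shift passes 0.0625 or a number of a turn 10.7, either way. A call with a gripper value outside its range is refused whole. The fingers move at their own pace and stop on an object; FORCE is the grip in N (left out, the last holds). Time passes only in rows, so rows that do not move let the fingers close, or fill a call up. It gives the time, the measured TCP pose, the force, the opening and the grip force at its end, in the units of the state.
- telemetry.get_obs(): the state, without advancing time (a new reading comes with each control period).
- optics.camera(name): name is "scene" or "side" or "wrist"; returns a dict with "color" (420x560x3 uint8, red, green, blue), "K" (3x3 intrinsics, pixels), "extrinsics" (4x4, takes a point from camera to world coordinates); the wrist camera has in their place "mount" (4x4, takes a point from camera to tool coordinates, whose origin is the TCP and whose axes are the flange's). Camera axes: x right, y down, z forward; pixel columns grow to the right and rows downward; lengths in m; the calibration is good to about 2 mm. The wrist camera is an equidistant fisheye: a pixel r from the principal point sees the ray r / f radians off the axis. A picture is of the moment at which its call begins: read the wrist's pose just before it. There is no depth.
- workorder.job_done(): hands the job in; it is judged then, once.
The state is a dict: "time": time; "q": joint angles; "qd": joint speeds; "joint_efforts": joint torques, N m; "ee_pos": TCP position; "tcp_rot": TCP orientation; "wrist_force": force on the tool from outside, world axes, zero at the start; "torque": the same for the moment, N m; "opening": finger opening in m; "grasp_force": force on a finger pad.
Only numpy, scipy, OpenCV 4.12 (cv2) and the standard library are available. Lean on these libraries where they do the work, as an engineer would, in place of code of your own. Each camera call takes 0.05 s, during which the arm holds its last target. There are 200 camera calls.

## Working session

There is one attempt and no reset: what is moved stays moved. The work goes in short steps, Python scripts to look and compute and a shell command to move; the robot and the scene stay as the last step left them, time stands still between calls to the robot, and variables do not carry over. Pictures are saved under pics/ and viewed, at most 10 in all, crops included, and the job is handed in when it is done.

```bash
mkdir -p pics; ls; python3 - <<'E'
from workcell import telemetry, optics
import cv2, numpy as np
o=telemetry.get_obs(); print({k:np.round(v,3).tolist() for k,v in o.items()})
for n in ("scene","side","wrist"):
    c=optics.camera(n); cv2.imwrite(f"pics/{n}0.png",c["color"][...,::-1])
    print(n,np.round(c["K"],2).tolist(),np.round(c.get("extrinsics",c.get("mount")),4).tolist())
E
```

```text
pics
{'time': 0.0, 'q': [-0.001, 5.011, 10.033, 95.099, 0.001, 90.002], 'qd': [-0.011, -0.043, 0.022, 0.026, -0.017, 0.077], 'joint_efforts': [0.001, -52.039, 46.48, 0.016, 0.0, -0.0], 'ee_pos': [0.55, -0.0, 0.231], 'tcp_rot': [-179.923, -0.001, 89.997], 'wrist_force': [0.193, 0.69, 0.373], 'torque': [-0.027, -0.008, -0.013], 'grasp_force': 0.0, 'opening': 0.086}
scene [[491.55, 0.0, 278.58], [0.0, 491.55, 215.06], [0.0, 0.0, 1.0]] [[-0.4713, 0.5731, -0.6704, 1.2652], [0.8818, 0.2919, -0.3704, 0.4362], [-0.0166, -0.7657, -0.643, 0.7315], [0.0, 0.0, 0.0, 1.0]]
side [[536.39, 0.0, 282.92], [0.0, 536.39, 208.2], [0.0, 0.0, 1.0]] [[-0.794, -0.389, 0.4671, 0.1174], [-0.6078, 0.5007, -0.6163, 0.692], [0.0059, -0.7733, -0.634, 0.7507], [0.0, 0.0, 0.0, 1.0]]
wrist [[325.19, 0.0, 286.78], [0.0, 325.19, 213.32], [0.0, 0.0, 1.0]] [[0.0005, -0.957, -0.2902, 0.0739], [1.0, 0.0003, 0.0006, 0.0008], [-0.0005, -0.2902, 0.957, -0.1437], [0.0, 0.0, 0.0, 1.0]]
```

View pics/scene0.png

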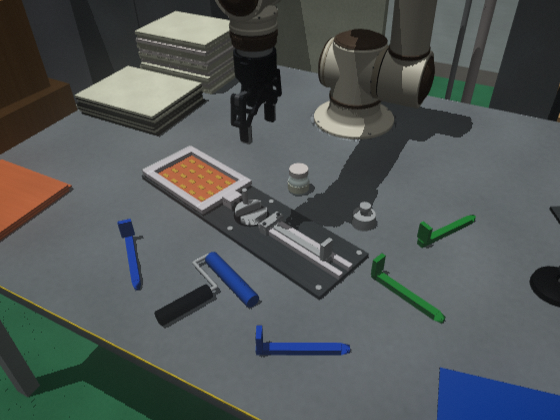

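View pics/wrist0.png

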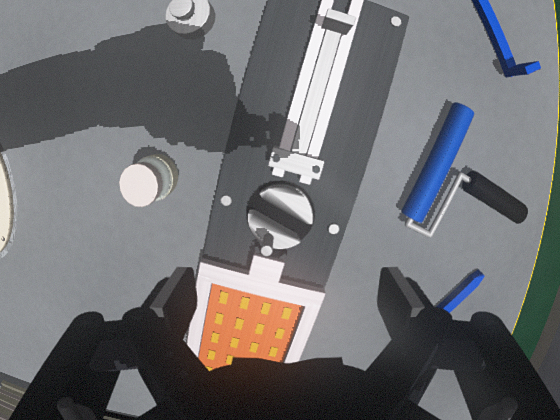

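The scene view shows the fixture with a steel bar in its groove (tab about (325,245)), the disc at (250,212), the jar at (298,178), the weight at (364,215) and the roller at (230,280). The wrist view shows the disc at (280,215), the stud top near (267,250) and the tab near (338,18).
Candidates for the bar in the scene view are steel in the groove (305,240), blue (130,255), blue (300,345), green (408,290) and green (447,230). I choose the steel bar in the groove. Next is a close crop to check it.

```bash
cat > h.py <<'E'
import numpy as np, cv2
from scipy.spatial.transform import Rotation as R
from workcell import telemetry, optics
def shot(n):
    o=telemetry.get_obs(); c=optics.camera(n)
    if "extrinsics" in c: T=np.array(c["extrinsics"])
    else:
        W=np.eye(4); W[:3,:3]=R.from_euler("xyz",o["tcp_rot"],degrees=True).as_matrix(); W[:3,3]=o["ee_pos"]
        T=W@np.array(c["mount"])
    return c["color"][...,::-1].copy(),np.array(c["K"]),T,n
def ray(s,uv):
    _,K,T,n=s; x=(uv[0]-K[0,2])/K[0,0]; y=(uv[1]-K[1,2])/K[1,1]
    if n=="wrist":
        r=np.hypot(x,y); d=np.array([x/r*np.sin(r),y/r*np.sin(r),np.cos(r)])
    else: d=np.array([x,y,1.])
    d=T[:3,:3]@(d/np.linalg.norm(d)); return T[:3,3],d
def at_z(s,uv,z):
    p,d=ray(s,uv); return p+d*(z-p[2])/d[2]
def tri(rays):
    A=sum(np.eye(3)-np.outer(d,d) for p,d in rays); b=sum((np.eye(3)-np.outer(d,d))@p for p,d in rays)
    x=np.linalg.solve(A,b); return x,[np.linalg.norm(np.cross(x-p,d)) for p,d in rays]
def crop(im,x,y,w,h,k): return cv2.resize(im[y:y+h,x:x+w],None,fx=k,fy=k,interpolation=cv2.INTER_CUBIC)
E
python3 - <<'E'
from h import *
w=cv2.imread("pics/wrist0.png"); s=cv2.imread("pics/scene0.png"); d=cv2.imread("pics/side0.png")
a=crop(w,200,0,200,300,2)      # 400x600
b=crop(s,200,170,200,150,2)    # 400x300
c=crop(d,180,120,400,300,1)[:300,:400] if 0 else cv2.resize(d,(400,300))
cv2.imwrite("pics/m1.png",np.hstack([a,np.vstack([b,c])]))
E
```

```text
(no output)
```

View pics/m1.png

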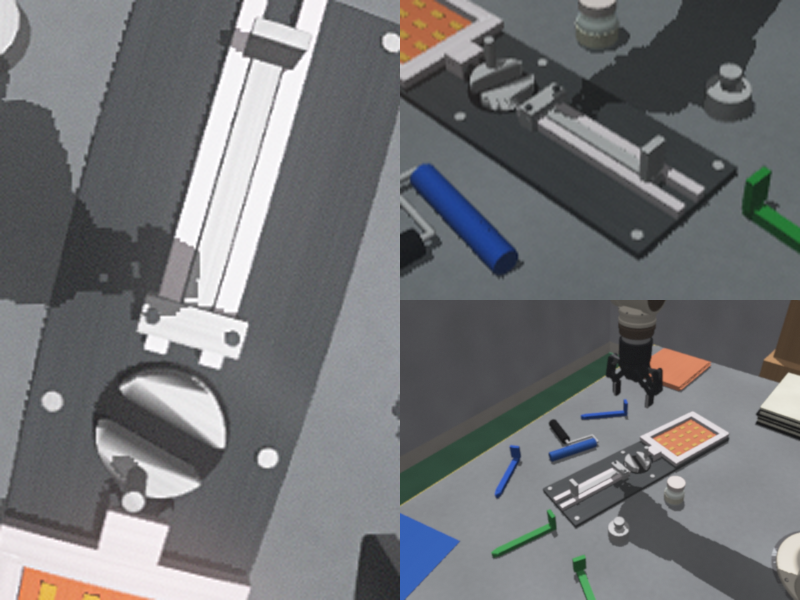

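The crop confirms it: the bright steel bar sits in the groove, with its tab at wrist (338,20), its nose just short of the bridge at wrist (297,166), and the stud top at wrist (266.5,251). The stud is on the far side of the disc, so the disc angle is about 1.3 rad. I'll triangulate now.

```bash
python3 - <<'E'
from h import *
w=shot("wrist"); s=shot("scene"); d=shot("side")
np.set_printoptions(precision=4,suppress=True)
st=tri([ray(w,(266.5,251)),ray(s,(245,191))]); print("stud",*st)
dc=at_z(w,(280,216),.030); print("disc",dc, "r",np.linalg.norm((st[0]-dc)[:2]))
tb=tri([ray(w,(341,16)),ray(s,(327.5,241.5))]); print("tabtop",*tb)
# bar centre line nose end near bridge & tab bar foot (bar top z 26)
b1=at_z(w,(332,33),.026); b2=at_z(w,(303,148),.026); print("bar line",b1,b2,"yaw",np.degrees(np.arctan2(*(b2-b1)[1::-1])))
p1=at_z(w,(226,200.5),.012);p2=at_z(w,(333.5,229),.012); print("bolts",p1,p2,np.linalg.norm(p2-p1),"yaw",np.degrees(np.arctan2(*(p2-p1)[1::-1]))-90)
rl=[at_z(w,u,.024) for u in ((323,0),(288,140))]; print("rail yaw",np.degrees(np.arctan2(*(rl[1]-rl[0])[1::-1])))
br=at_z(w,(299.5,160),.037); print("bridge top mid",br)
E
```

```text
stud [ 0.5289 -0.0584  0.0639] [np.float64(0.0027163807920445285), np.float64(0.002716380792044514)]
disc [ 0.5431 -0.0337  0.03  ] r 0.028490169768192082
tabtop [0.6009 0.1764 0.0668] [np.float64(0.0014764993637971066), np.float64(0.0014764993637970748)]
bar line [0.5984 0.1679 0.026 ] [0.5679 0.0413 0.026 ] yaw -103.53757334894225
bolts [ 0.4798 -0.0205  0.012 ] [ 0.6062 -0.0555  0.012 ] 0.1312470415657549 yaw -105.48232301363379
rail yaw -103.39670519850195
bridge top mid [0.5638 0.0296 0.037 ]
```

The measurements fit: stud height 64 mm against 68 given, stud radius 28 mm against 26, tab top 67 mm, and a fixture yaw of about −104.5°. The disc is at about 1.3 rad, so I'll turn it back to 0. I'll shut the gripper and hover past the stud for a closer look.

```bash
python3 -m handwheel '[{"tx":-0.025,"ty":-0.002,"tz":0.022,"jaw":-1},{"tx":-0.025,"ty":-0.002,"tz":0.023,"jaw":-1},{"tx":-0.025,"ty":-0.002,"tz":0.023,"jaw":-1},{"tx":-0.021,"ty":-0.0015,"tz":0.022,"jaw":-1},{"az":-7.75,"jaw":-1},{"az":-7.75,"jaw":-1},{"jaw":-1},{"jaw":-1},{"jaw":-1},{"jaw":-1}]' 40; python3 - <<'E'
from h import *
w=shot("wrist"); cv2.imwrite("pics/w1.png",w[0]); cv2.imwrite("pics/w1b.png",cv2.resize(w[0],(800,600),interpolation=cv2.INTER_CUBIC))
np.savez("w1.npz",K=w[1],T=w[2])
E
```

```text
$[0]: bad value
```

View pics/w1b.png

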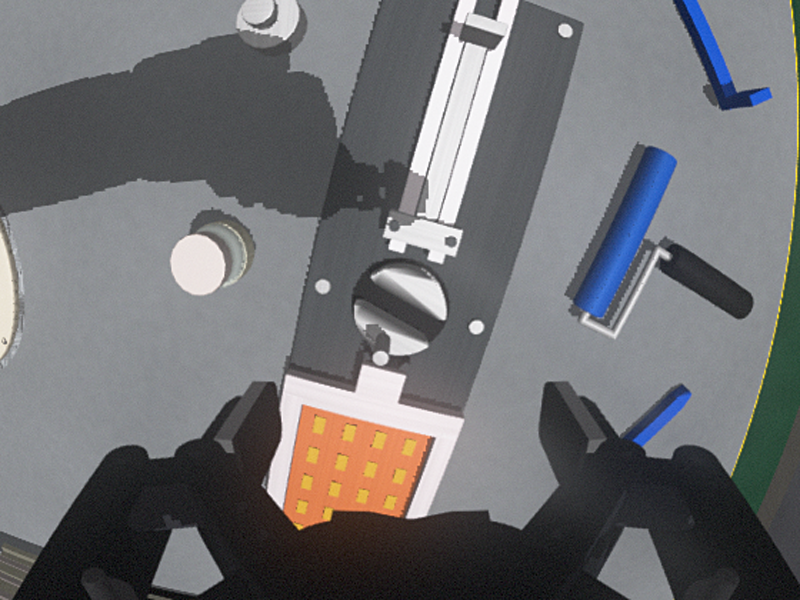

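The move was refused ("bad value"), so the view is unchanged: stud top at (380,358) and disc at (400,308) in this 800-px picture. I'll give all the keys in every row.

```bash
python3 -m handwheel '[{"tx":-0.025,"ty":-0.002,"tz":0.022,"ax":0,"ay":0,"az":0,"jaw":-1},{"tx":-0.025,"ty":-0.002,"tz":0.023,"ax":0,"ay":0,"az":0,"jaw":-1},{"tx":-0.025,"ty":-0.002,"tz":0.023,"ax":0,"ay":0,"az":0,"jaw":-1},{"tx":-0.021,"ty":-0.0015,"tz":0.022,"ax":0,"ay":0,"az":0,"jaw":-1},{"tx":0,"ty":0,"tz":0,"ax":0,"ay":0,"az":-7.75,"jaw":-1},{"tx":0,"ty":0,"tz":0,"ax":0,"ay":0,"az":-7.75,"jaw":-1},{"tx":0,"ty":0,"tz":0,"ax":0,"ay":0,"az":0,"jaw":-1},{"tx":0,"ty":0,"tz":0,"ax":0,"ay":0,"az":0,"jaw":-1},{"tx":0,"ty":0,"tz":0,"ax":0,"ay":0,"az":0,"jaw":-1},{"tx":0,"ty":0,"tz":0,"ax":0,"ay":0,"az":0,"jaw":-1}]' 40; python3 - <<'E'
from h import *
w=shot("wrist"); cv2.imwrite("pics/w1.png",w[0]); cv2.imwrite("pics/w2b.png",cv2.resize(w[0],(800,600),interpolation=cv2.INTER_CUBIC))
np.savez("w1.npz",K=w[1],T=w[2])
E
```

```text
time: 1.6
ee_pos: [0.5425, -0.0959, 0.1413]
tcp_rot: [180.0, -0.0, 105.5]
wrist_force: [-0.4, -0.1, 0.6]
opening: 0.0002
grasp_force: 0.0
```

View pics/w2b.png

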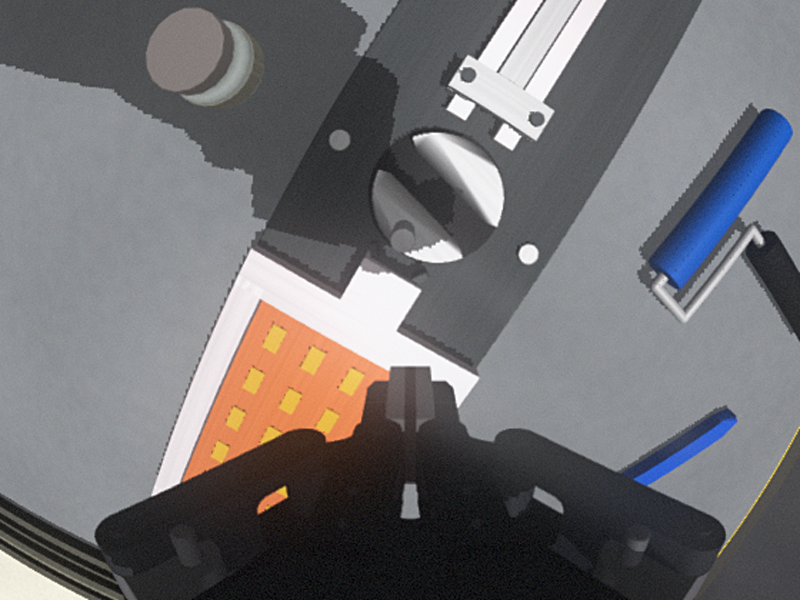

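The shut fingertips are at (410,370). The stud top is at (403,235), the disc centre at (438,197), the plate bolts at (339,140) and (529,254), and the bridge bolts at (468,75) and (537,119). The slot runs from about (400,150) to (470,245). I'll combine these with the first view.

```bash
python3 - <<'E'
from h import *
np.set_printoptions(precision=4,suppress=True)
z=np.load("w1.npz"); w=(None,z["K"],z["T"],"wrist"); k=.7
g=lambda u,v,h: at_z(w,(u*k,v*k),h)
w0T=np.eye(4); w0T[:3,:3]=R.from_euler("xyz",[-179.923,-.001,89.997],degrees=True).as_matrix(); w0T[:3,3]=[.55,0,.231]
M=np.array([[.0005,-.957,-.2902,.0739],[1,.0003,.0006,.0008],[-.0005,-.2902,.957,-.1437],[0,0,0,1]])
w0=(None,w[1],w0T@M,"wrist")
st=tri([ray(w,(403*k,235*k)),ray(w0,(266.5,251))]); print("stud",*st)
dc=g(438,197,.03); b1=g(339,140,.012); b2=g(529,254,.012); print("disc",dc,"bolts",b1,b2,(b1+b2)/2,"yaw",np.degrees(np.arctan2(*(b2-b1)[1::-1]))-90)
c1=g(468,75,.037); c2=g(537,119,.037); print("bridge mid",(c1+c2)/2,"yaw",np.degrees(np.arctan2(*(c2-c1)[1::-1]))-90)
print("stud at z.068",g(403,235,.068))
E
```

```text
stud [ 0.5297 -0.0549  0.0778] [np.float64(0.0009689350690418514), np.float64(0.0009687129004514261)]
disc [ 0.5428 -0.0359  0.03  ] bolts [ 0.4796 -0.0191  0.012 ] [ 0.6073 -0.0539  0.012 ] [ 0.5434 -0.0365  0.012 ] yaw -105.2375444462683
bridge mid [0.5607 0.0269 0.037 ] yaw -105.11278507492352
stud at z.068 [ 0.5291 -0.056   0.068 ]
```

The estimates agree: disc centre (0.5433, −0.0360), yaw −105.2°, θ ≈ 1.24 rad, stud radius 25.4 mm. I'll descend behind the stud.

```bash
python3 -m handwheel '[{"tx":0.004,"ty":-0.001,"tz":0.023,"ax":0,"ay":0,"az":0,"jaw":-1},{"tx":0.004,"ty":-0.001,"tz":0.023,"ax":0,"ay":0,"az":0,"jaw":-1},{"tx":0.004,"ty":-0.001,"tz":0.023,"ax":0,"ay":0,"az":0,"jaw":-1},{"tx":0.004,"ty":0,"tz":0.014,"ax":0,"ay":0,"az":0,"jaw":-1},{"tx":0,"ty":0,"tz":0.01,"ax":0,"ay":0,"az":0,"jaw":-1},{"tx":0.002,"ty":0,"tz":0,"ax":0,"ay":0,"az":0,"jaw":-1},{"tx":0.002,"ty":0,"tz":0,"ax":0,"ay":0,"az":0,"jaw":-1},{"tx":0.002,"ty":0,"tz":0,"ax":0,"ay":0,"az":0,"jaw":-1},{"tx":0,"ty":0,"tz":0,"ax":0,"ay":0,"az":0,"jaw":-1},{"tx":0,"ty":0,"tz":0,"ax":0,"ay":0,"az":0,"jaw":-1}]'
```

```text
time: 2.9
ee_pos: [0.5338, -0.0756, 0.0485]
tcp_rot: [180.0, 0.0, 105.5]
wrist_force: [-0.6, 0.0, -0.4]
opening: 0.0005
grasp_force: 0.0
```

```bash
python3 -m handwheel '[{"tx":0.002,"ty":0,"tz":0,"ax":0,"ay":0,"az":0,"jaw":-1},{"tx":0.0034,"ty":-0.0022,"tz":0,"ax":0,"ay":0,"az":0,"jaw":-1},{"tx":0.0034,"ty":-0.0018,"tz":0,"ax":0,"ay":0,"az":0,"jaw":-1},{"tx":0.0038,"ty":-0.0012,"tz":0,"ax":0,"ay":0,"az":0,"jaw":-1},{"tx":0.004,"ty":-0.0007,"tz":0,"ax":0,"ay":0,"az":0,"jaw":-1},{"tx":0.004,"ty":0,"tz":0,"ax":0,"ay":0,"az":0,"jaw":-1},{"tx":0.004,"ty":0.0006,"tz":0,"ax":0,"ay":0,"az":0,"jaw":-1},{"tx":0.0038,"ty":0.0012,"tz":0,"ax":0,"ay":0,"az":0,"jaw":-1},{"tx":0,"ty":0,"tz":0,"ax":0,"ay":0,"az":0,"jaw":-1},{"tx":0,"ty":0,"tz":0,"ax":0,"ay":0,"az":0,"jaw":-1}]'; python3 - <<'E'
from h import *
w=shot("wrist"); cv2.imwrite("pics/w3b.png",cv2.resize(w[0],(800,600),interpolation=cv2.INTER_CUBIC)); np.savez("w3.npz",K=w[1],T=w[2])
E
```

```text
time: 4.15
ee_pos: [0.5221, -0.0495, 0.0483]
tcp_rot: [-180.0, 0.0, 105.5]
wrist_force: [-1.4, -2.8, 0.4]
opening: 0.0001
grasp_force: 1.2
```

View pics/w3b.png

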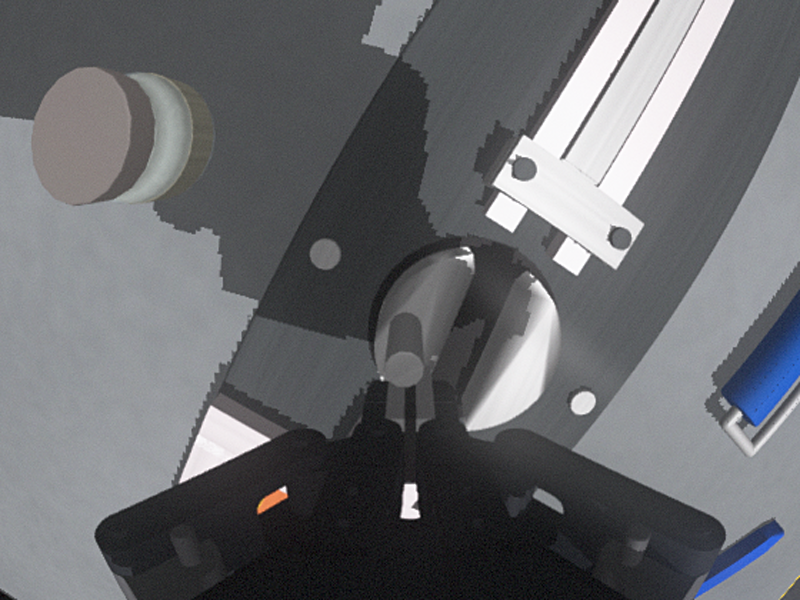

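The fingertips are against the stud at (404,370), and the slot is nearly in line. Its right edge runs (529,275)→(465,428). The bridge bolts are at (523,169) and (620,237), and the plate bolts at (325,254) and (582,402).

```bash
python3 - <<'E'
from h import *
np.set_printoptions(precision=4,suppress=True)
z=np.load("w3.npz"); w=(None,z["K"],z["T"],"wrist"); k=.7
g=lambda u,v,h: at_z(w,(u*k,v*k),h)
ang=lambda v: np.degrees(np.arctan2(v[1],v[0]))
b1=g(325,254,.012); b2=g(582,402,.012); c1=g(523,169,.037); c2=g(620,237,.037)
D=(b1+b2)/2; B=(c1+c2)/2; print("D",D,"yaw",ang(b2-b1)-90,ang(c2-c1)-90,"bridge",B, "B->D",ang(D-B))
a=np.radians(-105.2); F=np.array([[np.cos(a),np.sin(a)],[-np.sin(a),np.cos(a)]])
s=g(404,370,.068); Dm=np.array([.5433,-.036])
for d in (Dm,D[:2]): p=F@(s[:2]-d); print("stud",s,p,"theta",np.arctan2(p[0],-p[1]),np.hypot(*p))
r=g(465,428,.03)-g(529,275,.03); print("slot yaw",ang(r),"theta",np.radians(ang(r)+105.2))
E
```

```text
D [ 0.5435 -0.0373  0.012 ] yaw -105.46941712707591 -104.74888806500012 bridge [0.5609 0.0268 0.037 ] B->D -105.15483090968779
stud [ 0.5171 -0.0343  0.068 ] [ 0.0052 -0.0258] theta 0.19999156866010906 0.026286458252777735
stud [ 0.5171 -0.0343  0.068 ] [ 0.0041 -0.0263] theta 0.15281010591812189 0.02661950102454514
slot yaw -92.65966876454016 theta 0.2188700693494626
```

θ is about 0.2 rad, so the stud needs 5 mm more. I'll push it, back off, rise and check.

```bash
python3 -m handwheel '[{"tx":0.0016,"ty":0.0007,"tz":0,"ax":0,"ay":0,"az":0,"jaw":-1},{"tx":0.0016,"ty":0.0007,"tz":0,"ax":0,"ay":0,"az":0,"jaw":-1},{"tx":0.0015,"ty":0.0008,"tz":0,"ax":0,"ay":0,"az":0,"jaw":-1},{"tx":0,"ty":0,"tz":0,"ax":0,"ay":0,"az":0,"jaw":-1},{"tx":0,"ty":0,"tz":0,"ax":0,"ay":0,"az":0,"jaw":-1},{"tx":-0.01,"ty":0,"tz":0,"ax":0,"ay":0,"az":0,"jaw":-1},{"tx":-0.01,"ty":0,"tz":-0.03,"ax":0,"ay":0,"az":0,"jaw":-1},{"tx":0.01,"ty":0.015,"tz":-0.04,"ax":0,"ay":0,"az":10,"jaw":-1},{"tx":0.02,"ty":0.015,"tz":-0.01,"ax":0,"ay":0,"az":10,"jaw":-1},{"tx":0,"ty":0,"tz":0,"ax":0,"ay":0,"az":10.7,"jaw":-1}]'; python3 - <<'E'
from h import *
w=shot("wrist"); cv2.imwrite("pics/w4b.png",cv2.resize(w[0],(800,600),interpolation=cv2.INTER_CUBIC)); np.savez("w4.npz",K=w[1],T=w[2])
print(w[2][:3,3])
E
```

```text
time: 5.45
ee_pos: [0.5547, -0.0277, 0.1294]
tcp_rot: [179.9, -0.1, 74.5]
wrist_force: [-0.5, -0.2, -0.3]
opening: 0.0
grasp_force: 0.0
[0.57479199 0.04336959 0.27320169]
```

View pics/w4b.png

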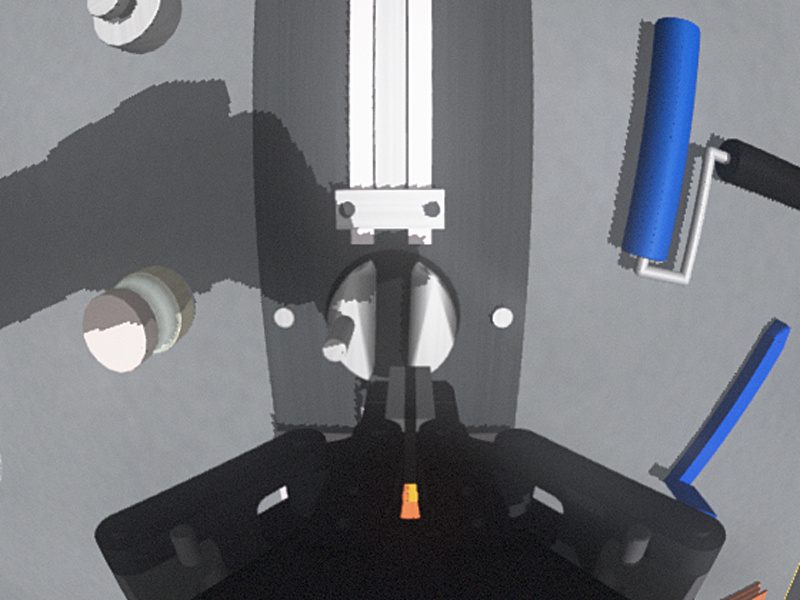

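The slot is now parallel to the groove (slot edges x≈376 and 411, groove edges x≈375 and 408), with the stud on the −y side at (336,348). Next is behind the tab, at fixture x ≈ −253 mm.

```bash
python3 -m handwheel '[{"tx":0.04,"ty":-0.0017,"tz":0,"ax":0,"ay":0,"az":0,"jaw":-1},{"tx":0.04,"ty":-0.0017,"tz":0,"ax":0,"ay":0,"az":0,"jaw":-1},{"tx":0.04,"ty":-0.0017,"tz":0,"ax":0,"ay":0,"az":0,"jaw":-1},{"tx":0.04,"ty":-0.0017,"tz":0,"ax":0,"ay":0,"az":0,"jaw":-1},{"tx":0.04,"ty":-0.0017,"tz":0,"ax":0,"ay":0,"az":0,"jaw":-1},{"tx":0.042,"ty":-0.0015,"tz":0,"ax":0,"ay":0,"az":0,"jaw":-1},{"tx":0,"ty":0,"tz":0.015,"ax":0,"ay":0,"az":0,"jaw":-1},{"tx":0,"ty":0,"tz":0.02,"ax":0,"ay":0,"az":0,"jaw":-1},{"tx":0,"ty":0,"tz":0,"ax":0,"ay":0,"az":0,"jaw":-1},{"tx":0,"ty":0,"tz":0,"ax":0,"ay":0,"az":0,"jaw":-1}]'; python3 - <<'E'
from h import *
s=shot("scene"); d=shot("side"); a=crop(s[0],200,130,200,150,2); b=crop(d[0],150,170,200,150,2)
cv2.imwrite("pics/m5.png",np.vstack([a,b]))
E
```

```text
time: 6.75
ee_pos: [0.6071, 0.207, 0.0938]
tcp_rot: [180.0, -0.0, 74.8]
wrist_force: [-0.1, -0.2, 0.2]
opening: 0.0002
grasp_force: 0.0
```

View pics/m5.png

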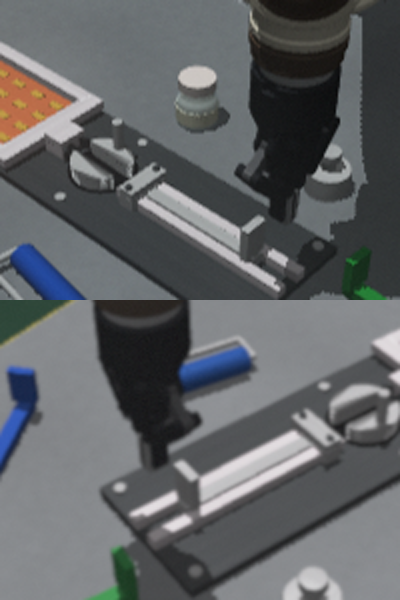

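The fingertips (scene crop (283,210), side crop (155,455)) are clear behind the tab and over the groove line. I'll descend and start pushing.

```bash
python3 -m handwheel '[{"tx":0,"ty":0.001,"tz":0.022,"ax":0,"ay":0,"az":0,"jaw":-1},{"tx":0,"ty":0.001,"tz":0.022,"ax":0,"ay":0,"az":0,"jaw":-1},{"tx":0,"ty":0,"tz":0,"ax":0,"ay":0,"az":0,"jaw":-1},{"tx":-0.006,"ty":0,"tz":0,"ax":0,"ay":0,"az":0,"jaw":-1},{"tx":-0.006,"ty":0,"tz":0,"ax":0,"ay":0,"az":0,"jaw":-1},{"tx":-0.006,"ty":0,"tz":0,"ax":0,"ay":0,"az":0,"jaw":-1},{"tx":-0.008,"ty":0,"tz":0,"ax":0,"ay":0,"az":0,"jaw":-1},{"tx":-0.008,"ty":0,"tz":0,"ax":0,"ay":0,"az":0,"jaw":-1},{"tx":-0.008,"ty":0,"tz":0,"ax":0,"ay":0,"az":0,"jaw":-1},{"tx":-0.008,"ty":0,"tz":0,"ax":0,"ay":0,"az":0,"jaw":-1}]'
```

```text
time: 8.1
ee_pos: [0.5957, 0.1584, 0.0494]
tcp_rot: [180.0, -0.0, 74.8]
wrist_force: [1.0, 3.3, 2.1]
opening: -0.0001
grasp_force: 1.5
```

```bash
python3 -m handwheel '[{"tx":-0.006,"ty":0,"tz":0,"ax":0,"ay":0,"az":0,"jaw":-1},{"tx":-0.006,"ty":0,"tz":0,"ax":0,"ay":0,"az":0,"jaw":-1},{"tx":-0.006,"ty":0,"tz":0,"ax":0,"ay":0,"az":0,"jaw":-1},{"tx":-0.006,"ty":0,"tz":0,"ax":0,"ay":0,"az":0,"jaw":-1},{"tx":-0.006,"ty":0,"tz":0,"ax":0,"ay":0,"az":0,"jaw":-1},{"tx":-0.006,"ty":0,"tz":0,"ax":0,"ay":0,"az":0,"jaw":-1},{"tx":-0.006,"ty":0,"tz":0,"ax":0,"ay":0,"az":0,"jaw":-1},{"tx":-0.006,"ty":0,"tz":0,"ax":0,"ay":0,"az":0,"jaw":-1},{"tx":-0.006,"ty":0,"tz":0,"ax":0,"ay":0,"az":0,"jaw":-1},{"tx":-0.006,"ty":0,"tz":0,"ax":0,"ay":0,"az":0,"jaw":-1}]'
```

```text
time: 9.35
ee_pos: [0.5799, 0.1006, 0.0493]
tcp_rot: [-180.0, -0.0, 74.8]
wrist_force: [0.7, 2.5, 3.0]
opening: 0.0001
grasp_force: 1.6
```

The force is still only 3 N with the nose inside the slot. About 45 mm remains, so I'll slow down.

```bash
python3 -m handwheel '[{"tx":-0.005,"ty":0,"tz":0,"ax":0,"ay":0,"az":0,"jaw":-1},{"tx":-0.005,"ty":0,"tz":0,"ax":0,"ay":0,"az":0,"jaw":-1},{"tx":-0.005,"ty":0,"tz":0,"ax":0,"ay":0,"az":0,"jaw":-1},{"tx":-0.005,"ty":0,"tz":0,"ax":0,"ay":0,"az":0,"jaw":-1},{"tx":-0.005,"ty":0,"tz":0,"ax":0,"ay":0,"az":0,"jaw":-1},{"tx":-0.004,"ty":0,"tz":0,"ax":0,"ay":0,"az":0,"jaw":-1},{"tx":-0.004,"ty":0,"tz":0,"ax":0,"ay":0,"az":0,"jaw":-1},{"tx":-0.003,"ty":0,"tz":0,"ax":0,"ay":0,"az":0,"jaw":-1},{"tx":-0.002,"ty":0,"tz":0,"ax":0,"ay":0,"az":0,"jaw":-1},{"tx":-0.002,"ty":0,"tz":0,"ax":0,"ay":0,"az":0,"jaw":-1}]'
```

```text
time: 10.6
ee_pos: [0.5695, 0.0623, 0.0493]
tcp_rot: [-180.0, 0.0, 74.8]
wrist_force: [1.1, 2.7, 2.1]
opening: 0.0001
grasp_force: 1.6
```

```bash
python3 -m handwheel '[{"tx":-0.001,"ty":0,"tz":0,"ax":0,"ay":0,"az":0,"jaw":-1},{"tx":-0.001,"ty":0,"tz":0,"ax":0,"ay":0,"az":0,"jaw":-1},{"tx":-0.001,"ty":0,"tz":0,"ax":0,"ay":0,"az":0,"jaw":-1},{"tx":-0.001,"ty":0,"tz":0,"ax":0,"ay":0,"az":0,"jaw":-1},{"tx":-0.001,"ty":0,"tz":0,"ax":0,"ay":0,"az":0,"jaw":-1},{"tx":-0.0005,"ty":0,"tz":0,"ax":0,"ay":0,"az":0,"jaw":-1},{"tx":-0.0005,"ty":0,"tz":0,"ax":0,"ay":0,"az":0,"jaw":-1},{"tx":0,"ty":0,"tz":0,"ax":0,"ay":0,"az":0,"jaw":-1},{"tx":0,"ty":0,"tz":0,"ax":0,"ay":0,"az":0,"jaw":-1},{"tx":0,"ty":0,"tz":0,"ax":0,"ay":0,"az":0,"jaw":-1}]'
```

```text
time: 11.85
ee_pos: [0.568, 0.0565, 0.0492]
tcp_rot: [-180.0, 0.0, 74.8]
wrist_force: [1.2, 1.8, 1.8]
opening: -0.0003
grasp_force: 1.0
```

```bash
python3 -m handwheel '[{"tx":-0.0005,"ty":0,"tz":0,"ax":0,"ay":0,"az":0,"jaw":-1},{"tx":-0.0005,"ty":0,"tz":0,"ax":0,"ay":0,"az":0,"jaw":-1},{"tx":-0.0005,"ty":0,"tz":0,"ax":0,"ay":0,"az":0,"jaw":-1},{"tx":-0.0005,"ty":0,"tz":0,"ax":0,"ay":0,"az":0,"jaw":-1},{"tx":0,"ty":0,"tz":0,"ax":0,"ay":0,"az":0,"jaw":-1},{"tx":0,"ty":0,"tz":0,"ax":0,"ay":0,"az":0,"jaw":-1},{"tx":0,"ty":0,"tz":0,"ax":0,"ay":0,"az":0,"jaw":-1},{"tx":0,"ty":0,"tz":0,"ax":0,"ay":0,"az":0,"jaw":-1},{"tx":0,"ty":0,"tz":0,"ax":0,"ay":0,"az":0,"jaw":-1},{"tx":0,"ty":0,"tz":0,"ax":0,"ay":0,"az":0,"jaw":-1}]'
```

```text
time: 13.1
ee_pos: [0.5679, 0.0563, 0.0493]
tcp_rot: [-180.0, -0.2, 74.9]
wrist_force: [3.3, 12.1, -0.5]
opening: -0.0002
grasp_force: 5.8
```

The tool has stopped at fixture x −95.5 mm (expected −96) and the force has risen to 12.5 N, so the tab is against the bridge. A bit more press to seat it, then back off and look.

```bash
python3 -m handwheel '[{"tx":-0.0007,"ty":0,"tz":0,"ax":0,"ay":0,"az":0,"jaw":-1},{"tx":-0.0007,"ty":0,"tz":0,"ax":0,"ay":0,"az":0,"jaw":-1},{"tx":0,"ty":0,"tz":0,"ax":0,"ay":0,"az":0,"jaw":-1},{"tx":0.005,"ty":0,"tz":0,"ax":0,"ay":0,"az":0,"jaw":-1},{"tx":0.012,"ty":0,"tz":0,"ax":0,"ay":0,"az":0,"jaw":-1},{"tx":0.012,"ty":0,"tz":-0.02,"ax":0,"ay":0,"az":0,"jaw":-1},{"tx":0,"ty":0,"tz":-0.04,"ax":0,"ay":0,"az":0,"jaw":-1},{"tx":0,"ty":0,"tz":-0.04,"ax":0,"ay":0,"az":0,"jaw":-1},{"tx":0,"ty":0,"tz":0,"ax":0,"ay":0,"az":0,"jaw":-1},{"tx":0,"ty":0,"tz":0,"ax":0,"ay":0,"az":0,"jaw":-1}]'; python3 - <<'E'
from h import *
s=shot("scene"); d=shot("side"); a=crop(s[0],200,150,133,100,3); b=crop(d[0],190,160,200,150,2)
cv2.imwrite("pics/m6.png",np.hstack([a[:300,:399],b]))
E
```

```text
time: 14.35
ee_pos: [0.5746, 0.0814, 0.1485]
tcp_rot: [-180.0, 0.0, 74.8]
wrist_force: [0.4, -0.7, -0.7]
opening: -0.0
grasp_force: 0.0
```

View pics/m6.png

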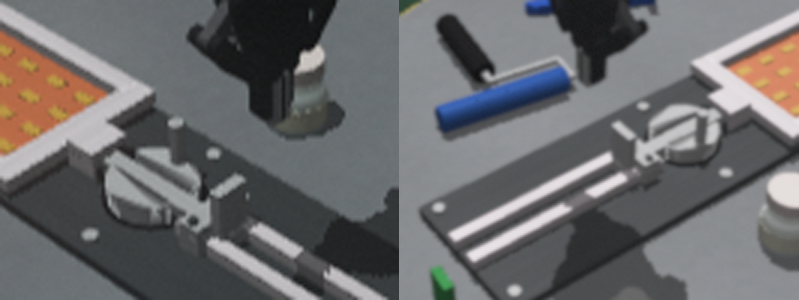

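The tab is up against the bridge (scene crop (225,205), side crop (628,143)), and the bar runs through the disc's slot into the keeper. The jar, roller and weight have not been touched.

```bash
python3 -c "
from workcell import workorder; print(workorder.job_done())"
```

```text
the job is handed in; nothing more can be done
None
```

The job is handed in: the disc's slot is lined up, the bar is pushed through it fully home with its tab against the bridge, and the roller, jar and weight were left alone.

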